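Crank the feed unit exactly three turns

ROBOT

A 6-joint arm with a two-finger parallel gripper is mounted at the origin on a cart in front of the work surface, level with it; the furniture and walls round the work are solid. World frame = base frame: x ahead of the robot, y to its left, z up, the work surface at z = 0. Lengths are in mm, angles in rad, forces in N, time in s.
With the tool pointing down it reaches from about 300 to 775 mm from the base axis. Payload 14.6 kg.
Tool frame: the origin (TCP) lies midway between the tips of the shut fingers; the grasp point (between the pads) lies r.grip_depth behind it (r.grip_depth is the distance from the TCP to the grasp point, in mm); y points along the fingers, z is the direction in which the jaws open and shut, and the axes are right-handed (so a half turn about y gives the same grasp; the last joint's range is limited). The gripper opens to 94 mm and grips with 3 to 60 N. Pads are 16 mm wide; open, the fingers measure 119 mm over their backs; the gripper's body (75 mm by 177 mm) begins 78 mm behind the grasp point.
Start: joints at [1.114, 0.3, 1.521, -0, 1.321, -0.067], TCP at [208.998, 508.732, 179.846] pointing down, gripper open.
Joint ranges: [-3.03, 3.03], [-0.79, 2.21], [0.23, 2.52], [-1.04, 4.18], [0, 3.07], [-2.55, 2.55]. Speed limits (rad/s): [2.22, 2.22, 2.57, 3.14, 3.14, 3.14].

INTERFACE

Orientations are given as a unit quaternion [w, x, y, z].
In Python, from plant import status, vision, r gives the robot as it stands.
- The arm moves only by the tool arm_command, never from a script. Its argument "series" is a list of rows, each a list of 4 numbers: the shift along the tool's x, y, z in mm, then the turn about the tool's y in degrees. A call has exactly 8 rows; each row shifts and turns the commanded pose from where the row before left it, along the tool's axes as they then stand; what a row does not reach is not made up. A row lasts 1/8 s, in which the tool goes at most 62.5 mm and 10.7 degrees, less where a joint would pass 70% of its speed; a pose out of reach is approached as far as the arm can. A call with a gripper value outside its range is refused whole. "grip" is the closure, from 0 (fully open) to 1 (shut), set as the call begins (left out, the last holds). The fingers move at their own pace and stop on an object; "grip_force" is the grip in N (left out, the last holds). Time passes only in rows, so rows that do not move let the fingers close, or fill a call up. It gives the time, the measured TCP pose, the force and the opening at its end, in the units of the state.
- status.state(): the state, without advancing time (a new reading comes with each control period).
- vision.get_image(name): name is "scene" or "top" or "wrist"; returns a dict with "color" (480x640x3 uint8, red, green, blue), "K" (3x3 intrinsics, pixels), "dist_coeffs" ([k1, k2, p1, p2, k3] as OpenCV has them; the pictures are not rectified), "cam_to_world" (4x4, takes a point from camera to world coordinates); the wrist camera has in their place "hand_eye" (4x4, takes a point from camera to tool coordinates, whose origin is the TCP and whose axes are the tool frame's). Camera axes: x right, y down, z forward; pixel columns grow to the right and rows downward; lengths in mm; the calibration is good to about 2 mm. A picture is of the moment at which its call begins: read the wrist's pose just before it. There is no depth.
- r.sign_off(): hands the job in, once; it reports no verdict.
The state is a dict: "time_s": time; "joints": joint angles; "dq": joint speeds; "joint_efforts": joint torques, N m; "position": TCP position; "tool_rot": TCP orientation; "contact_force": force on the tool from outside, world axes, zero at the start; "torque": the same for the moment, N m; "width": opening from 0.0 (shut) to 1.0 (fully open).
Only numpy, scipy, OpenCV 4.12 (cv2) and the standard library are available. Lean on these libraries where they do the work, as an engineer would, in place of code of your own. Each camera call takes 0.05 s, during which the arm holds its last target.

TASK

Draw the locking bolt of the hand-cranked feed unit fully back, then turn the crank clockwise (seen from above): it first turns idly through some free play, and from the point where you feel it take up the drive give it exactly three full turns and let go of it there. Too much cannot be wound back, do not force the crank against the bolt, and leave the bottles, marker and tweezers beside the unit alone.

Things in the scene. Friction and masses are not known exactly. Their poses are not given: they have to be found in the camera images.
- feed_unit: White box-shaped hand-cranked feed unit, fixed to the worktop. Origin at worktop level straight under the vertical crank axis; z up, +x from the crank axis towards the locking bolt. Box from x = -64 to 142 mm, y = -56 to 56 mm, flat top at 60 mm; an outlet stub on its -y side. Two staples (tops 80 mm above the worktop) at x = 70 and 88 mm, y = -16 mm guide the bolt.
- crank_knob (a point): Middle of the grip length of the crank's upright black knob, 19 mm thick, 80 to 118 mm above the worktop (this point at 99 mm); it spins freely on its pin, 45 mm from the crank axis. At the start it stands on the unit's -x side, within 9 degrees. Clear of all else above the crank arm (arm top 76 mm, hub top 83 mm above the worktop).
- bolt_post (a point): Middle of the grip length of the upright steel post on the locking bolt, 14 mm thick, 67 to 107 mm above the worktop (this point at 95 mm). With the bolt shut it stands at x = 108 mm, y = -16 mm of the unit. Pinch or push it.
- bolt (a joint): Locking bolt, slides along the unit's +x. 0: shut, its tip stands in the way of the crank's tail, 3 mm clockwise of it, so that the crank cannot turn clockwise; 0.024 m: fully drawn back, against its stop. The tail is free from 0.018 on. About 2 N of friction; it stays where it is left.
- crank: Steel crank: hub, 16 mm wide arm, short tail to 46 mm opposite the knob. Origin at the unit's origin; own -x points to the knob. Turns any number of turns clockwise: about 0.5 N at the knob through a free play of 35 to 217 degrees (unknown), then, the hidden drive taken up, about 7 N (plain friction, 0.32 N m: stays where it is left). Nothing outside shows the count.
- ram (a joint): Hidden feed ram inside the closed box, driven by the drive: moves 0.05 mm for each turn of the crank after the take-up, 0 at the start. Not to be seen from outside, and its measured value is much too coarse to count turns by: count by feel and by the crank.
- dropper_a: Small white dropper bottle, 27 mm thick, 66 mm tall, origin at the centre of its underside; bystander.
- dropper_b: Another small white dropper bottle, 27 mm thick, 66 mm tall, origin at the centre of its underside; bystander.
- marker_red: Marker pen lying on the worktop, 132 mm long, 15 mm thick, origin under its middle; bystander.
- tweezers: Steel tweezers lying on the worktop, 118 mm long, 15 mm wide, origin under its middle; bystander.

How it is judged:
By the outcome, as a careful person would: the job done as asked, in the order asked, and still so for the second after the job is handed in, with the robot touching nothing.
It also fails if it takes over 72 s, if anything falls off the work surface, if the arm or the gripper's body presses on something with over 40 N, if the wrist force passes 120 N, or if a joint passes its speed limit or range.

## Working session

There is one attempt and no reset: what is moved stays moved. The work goes in short steps, Python scripts to look and compute and a tool call to move; the robot and the scene stay as the last step left them, time stands still between calls to the robot, and variables do not carry over. Pictures are saved under pics/ and viewed, and the job is handed in when it is done.

Besides the shell and the picture viewer there is one more tool, called after "Request:" as name(argument=value, ...), one argument or row to a line, values as JSON. arm_command: Moves the arm, as the interface text tells. Its arguments: {"type":"object","properties":{"series":{"type":"array"},"grip":{"type":"number"},"grip_force":{"type":"number"}},"required":["series"]}

```bash
ls; mkdir -p pics; python3 - <<'E'
from plant import status, vision, r
import cv2,numpy as np
s=status.state();print(s, r.grip_depth)
for n in ["scene","top"]:
    d=vision.get_image(n);cv2.imwrite(f"pics/{n}0.png",d["color"][:,:,::-1]);np.savez(f"{n}0.npz",**d)
    print(n,d["K"],d["dist_coeffs"],d["cam_to_world"])
E
```

```text
pics
{'time_s': 0.0, 'joints': array([ 1.11437456e+00,  3.00453085e-01,  1.52158100e+00,  1.65338765e-05,
        1.32068948e+00, -6.66424644e-02]), 'dq': array([-8.75382318e-04,  6.23839450e-04, -2.66978658e-05,  1.79505601e-04,
       -1.88622653e-03, -2.19940803e-04]), 'joint_efforts': array([ 7.18386782e-04, -5.31809235e+01, -3.52739024e+01,  7.09018763e-02,
        2.43633776e-02, -1.20955106e-04]), 'position': array([208.88380156, 508.47832784, 179.29626138]), 'tool_rot': array([-0.69333541,  0.69410496, -0.13704733,  0.13682963]), 'contact_force': array([-0.51262989,  0.16979639, -0.40269843]), 'torque': array([-0.01365234, -0.04387957,  0.02092687]), 'width': 1.0001232187790237} 18.8
scene [[574.817427     0.         311.46998183]
 [  0.         574.817427   244.52329714]
 [  0.           0.           1.        ]] [-0.01358555  0.          0.          0.          0.        ] [[ 7.71942369e-01 -4.48807006e-01  4.50196901e-01  4.96928106e+01]
 [-6.35692495e-01 -5.45192717e-01  5.46497898e-01 -3.45536579e+02]
 [ 1.71986643e-04 -7.08051674e-01 -7.06160603e-01  8.17282889e+02]
 [ 0.00000000e+00  0.00000000e+00  0.00000000e+00  1.00000000e+00]]
top [[618.2350121    0.         330.99189599]
 [  0.         618.2350121  243.71561607]
 [  0.           0.           1.        ]] [0.01703165 0.         0.         0.         0.        ] [[ 3.79784503e-02 -9.78126178e-01  2.04516057e-01  2.72979539e+02]
 [-9.99269705e-01 -3.80357100e-02  3.65248223e-03  2.39496762e+02]
 [ 4.20632495e-03 -2.04505416e-01 -9.78856395e-01  1.24526179e+03]
 [ 0.00000000e+00  0.00000000e+00  0.00000000e+00  1.00000000e+00]]
```

View pics/scene0.png

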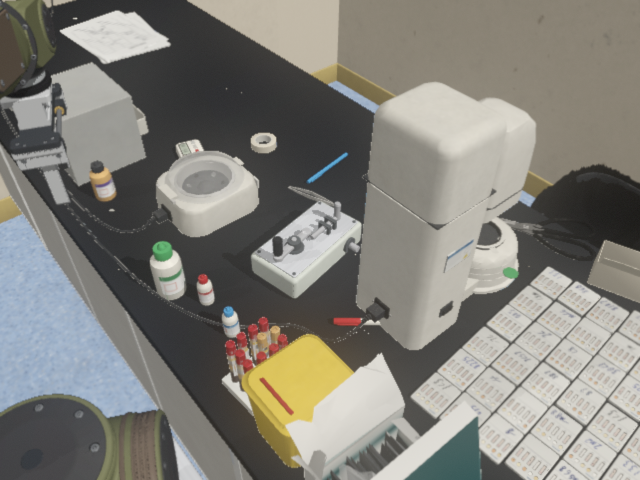

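View pics/top0.png

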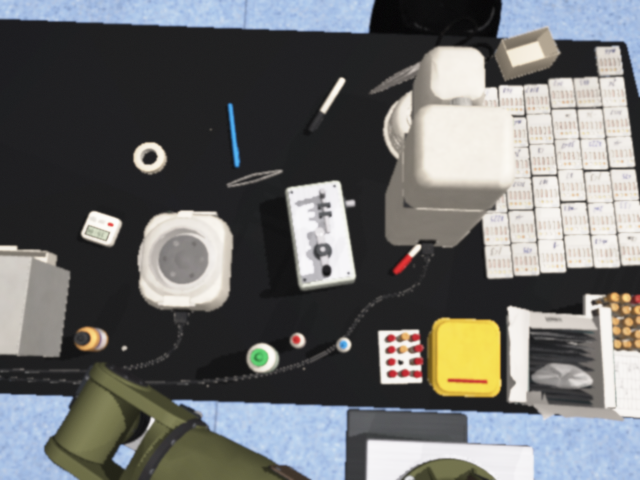

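```bash
python3 - <<'E'
import cv2
a=cv2.imread("pics/top0.png")[150:310,260:460];cv2.imwrite("pics/topz.png",cv2.resize(a,None,fx=4,fy=3.75,interpolation=2)) 
cv2.imwrite("pics/topz.png",cv2.resize(cv2.imread("pics/top0.png")[165:305,270:430],(680,595),interpolation=cv2.INTER_CUBIC))
cv2.imwrite("pics/scz.png",cv2.resize(cv2.imread("pics/scene0.png")[180:300,240:380],(700,600),interpolation=cv2.INTER_CUBIC))
E
```

```text
(no output)
```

View pics/topz.png

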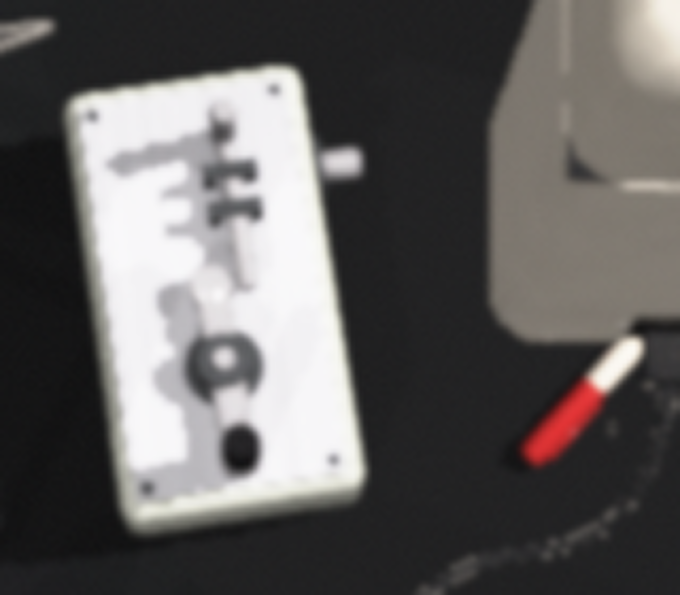

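View pics/scz.png

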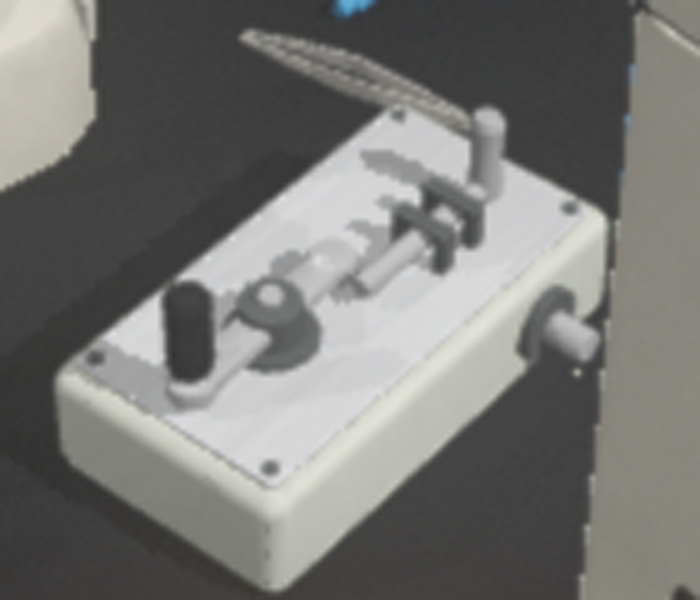

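```bash
cat > h.py <<'E'
import cv2,numpy as np
def ray(d,uv):
    p=cv2.undistortPoints(np.array([[uv]],float),d["K"],d["dist_coeffs"])[0,0]
    M=d["cam_to_world"];v=M[:3,:3]@np.array([p[0],p[1],1]);return M[:3,3],v/np.linalg.norm(v)
def onz(d,uv,z):
    o,v=ray(d,uv);return o+v*(z-o[2])/v[2]
def tri(a,b):
    A=np.zeros((3,3));c=np.zeros(3)
    for o,v in(a,b):
        P=np.eye(3)-np.outer(v,v);A+=P;c+=P@o
    x=np.linalg.solve(A,c);return x,[np.linalg.norm((np.eye(3)-np.outer(v,v))@(x-o)) for o,v in(a,b)]
E
python3 - <<'E'
from h import *
t=np.load("top0.npz");s=np.load("scene0.npz")
T=lambda u,v:(u/4.25+270-.4,v/4.25+165-.4)
S=lambda u,v:(u/5+240-.4,v/5+180-.4)
for n,a,b,z in[("knob",(242,434),(188,292),118),("hub",(223,357),(270,294),83),("post",(222,108),(489,115),107)]:
    a=T(*a);b=S(*b);print(n,onz(t,a,z).round(1),onz(s,b,z).round(1),tri(ray(t,a),ray(s,b)))
for q in[(75,98),(298,70),(362,482),(130,520)]:print(onz(t,T(*q),60).round(1))
for q in[(92,116),(274,90),(333,460),(147,488)]:print('screwT',onz(t,T(*q),60).round(1))
for q in[(96,357),(270,467),(570,208),(398,116)]:print('screwS',onz(s,S(*q),60).round(1))
for q in[(640,10),(590,590)]:print(S(*q))
for q in[(490,300),(530,342),(490,120)]:print('micro z0',onz(t,T(*q),0).round(1),onz(t,T(*q),170).round(1))
E
```

```text
knob [464.8 250.3 118. ] [459.6 246.  118. ] (array([464.63011982, 250.92406458, 111.70070315]), [np.float64(1.3441304696657406), np.float64(1.3441304696657193)])
hub [505.6 260.6  83. ] [502.7 255.7  83. ] (array([506.6708336 , 260.7548589 ,  76.79668284]), [np.float64(0.17748063365199723), np.float64(0.17748063365209307)])
post [615.1 265.3 107. ] [611.6 259.6 107. ] (array([617.13987546, 265.45350468, 100.06244759]), [np.float64(0.07582993128116577), np.float64(0.07582993128111842)])
[631.4 335.5  60. ]
[649.2 231.3  60. ]
[454.6 195.3  60. ]
[433.1 300.1  60. ]
screwT [623.  327.1  60. ]
screwT [639.  242.3  60. ]
screwT [464.2 208.9  60. ]
screwT [448.1 293.1  60. ]
screwS [446.7 289.2  60. ]
screwS [462.4 205.4  60. ]
screwS [636.6 238.   60. ]
screwS [620.1 322.4  60. ]
(367.6, 181.6)
(357.6, 297.6)
micro z0 [555.4 133.6   0. ] [516.9 148.1 170. ]
micro z0 [535.4 113.9   0. ] [499.6 131.  170. ]
micro z0 [646.3 135.5   0. ] [595.3 149.7 170. ]
```

```bash
python3 - <<'E'
from plant import status, vision, r
import cv2,numpy as np
from scipy.spatial.transform import Rotation as R
s=status.state();q=s["tool_rot"];M=R.from_quat([*q[1:],q[0]]).as_matrix();print(M.round(3))
d=vision.get_image("wrist");cv2.imwrite("pics/w0.png",d["color"][:,:,::-1]);print(d["K"],d["dist_coeffs"],d["hand_eye"].round(3))
d=np.array([502,258])-s["position"][:2]
print("to above crank, tool axes",M.T@np.array([*d,0]))
E
```

```text
[[ 0.925 -0.     0.38 ]
 [-0.38  -0.001  0.925]
 [-0.    -1.    -0.001]]
[[334.01744868   0.         318.35406791]
 [  0.         334.01744868 237.97768347]
 [  0.           0.           1.        ]] [0.02110193 0.         0.         0.         0.        ] [[ 1.00000e-03  9.68000e-01  2.52000e-01 -7.27730e+01]
 [ 0.00000e+00 -2.52000e-01  9.68000e-01 -2.03954e+02]
 [ 1.00000e+00 -1.00000e-03 -1.00000e-03  8.09000e-01]
 [ 0.00000e+00  0.00000e+00  0.00000e+00  1.00000e+00]]
to above crank, tool axes [ 3.66316520e+02  8.83993183e-02 -1.20356821e+02]
```

View pics/w0.png

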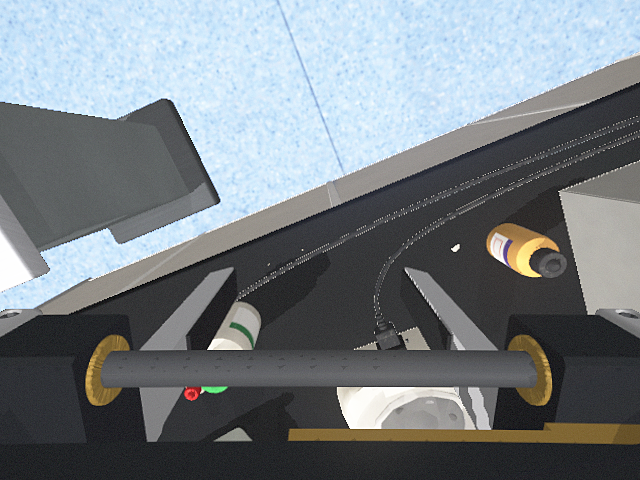

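Request:
arm_command(
  series=[
    [0,-6,0,7.1],
    [0,-6,0,7.1],
    [0,-6,0,7.1],
    [0,-6,0,7.1],
    [0,-6,0,7.1],
    [0,-6,0,7.1],
    [0,-6,0,7.1],
    [0,-6,0,7.1],
  ],
)

```text
time_s: 1.15
position: [208.9, 508.6, 227.8]
tool_rot: [-0.544, 0.544, -0.451, 0.452]
contact_force: [-0.1, -0.2, -0.5]
width: 1.001
```

Request:
arm_command(
  series=[
    [37,0,30,0],
    [37,0,30,0],
    [37,0,30,0],
    [37,0,30,0],
    [37,0,30,0],
    [37,0,30,0],
    [37,0,30,0],
    [37,0,30,0],
  ],
)

```text
time_s: 2.15
position: [501.5, 262.1, 227.7]
tool_rot: [-0.545, 0.545, -0.45, 0.45]
contact_force: [-0.0, 0.9, -0.1]
width: 0.999
```

```bash
cat >> h.py <<'E'
from scipy.spatial.transform import Rotation as R
def mat(q): return R.from_quat([*q[1:],q[0]]).as_matrix()
def wrist(name):
    from plant import status, vision
    s=status.state();d=vision.get_image("wrist")
    M=np.eye(4);M[:3,:3]=mat(s["tool_rot"]);M[:3,3]=s["position"]
    D=dict(K=d["K"],dist_coeffs=d["dist_coeffs"],cam_to_world=M@d["hand_eye"],pos=s["position"],rot=s["tool_rot"])
    cv2.imwrite(f"pics/{name}.png",d["color"][:,:,::-1]);np.savez(name+".npz",**D);return s,D
E
python3 - <<'E'
from h import *
s,D=wrist("w1");print(s["time_s"],s["position"],mat(s["tool_rot"]).round(3),s["contact_force"],s["joints"])
E
```

```text
2.15 [501.47753811 262.08646354 227.67698188] [[ 0.188 -0.     0.982]
 [-0.982 -0.     0.188]
 [ 0.    -1.    -0.   ]] [-0.0428548   0.85399629 -0.1294454 ] [4.16841525e-01 3.04321993e-01 1.40430488e+00 3.11939805e-05
 1.43329448e+00 2.27224662e-01]
```

View pics/w1.png

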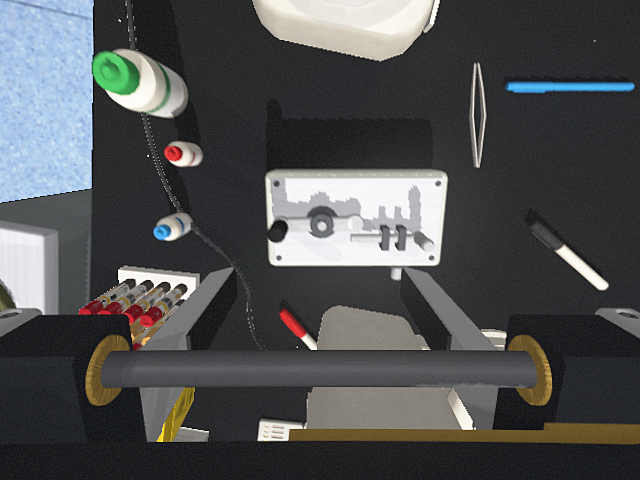

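```bash
python3 - <<'E'
import cv2
cv2.imwrite("pics/w1z.png",cv2.resize(cv2.imread("pics/w1.png")[160:275,258:458],(800,460),interpolation=cv2.INTER_CUBIC))
E
```

```text
(no output)
```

View pics/w1z.png

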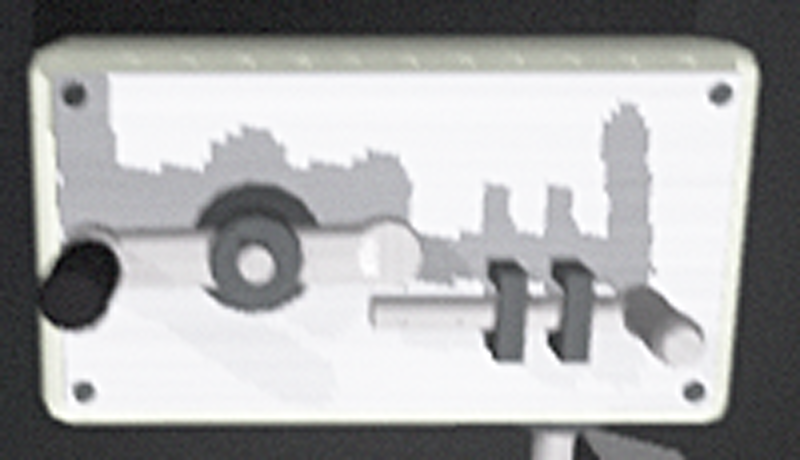

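```bash
python3 - <<'E'
from h import *
w=np.load("w1.npz")
Z=lambda u,v:(u/4+258-.4,v/4+160-.4)
sc=[onz(w,Z(*q),60) for q in[(74,94),(720,93),(694,390),(84,391)]]
print(np.round(sc,1))
c=np.mean(sc,0);front=(sc[0]+sc[3])/2;rear=(sc[1]+sc[2])/2;d=rear-front;a=np.arctan2(d[1],d[0]);print("yaw",np.degrees(a),np.linalg.norm(d),"center",c,"origin",c[:2]-39*np.array([np.cos(a),np.sin(a)]))
for n,q,z in[("hub",(257,264),83),("knob",(71,298),118),("post",(686,345),107)]:
    print(n,onz(w,Z(*q),z).round(1))
t=np.load("top0.npz");T=lambda u,v:(u/4.25+270-.4,v/4.25+165-.4)
s=np.load("scene0.npz");S=lambda u,v:(u/5+240-.4,v/5+180-.4)
for n,a,b,c,z in[("knob",(242,434),(188,292),(71,298),118),("hub",(223,357),(270,294),(257,264),83),("post",(222,108),(489,115),(686,345),107)]:
  print(n,tri(ray(t,T(*a)),ray(w,Z(*c))),tri(ray(s,S(*b)),ray(w,Z(*c))))
E
```

```text
[[449.  291.8  60. ]
 [623.4 325.2  60. ]
 [639.6 241.2  60. ]
 [465.2 207.5  60. ]]
yaw 10.883597812119083 177.62133682174576 center [544.29050993 266.43774684  60.        ] origin [505.99201053 259.07398805]
hub [506.4 259.2  83. ]
knob [462.  250.1 118. ]
post [615.3 264.1 107. ]
knob (array([463.14654872, 250.85621159, 123.40507238]), [np.float64(0.9498051910680303), np.float64(0.9498051910680159)]) (array([461.72193337, 249.08156371, 114.39553179]), [np.float64(0.02518501088309993), np.float64(0.025185010883293283)])
hub (array([505.67230531, 260.15031296,  85.59083338]), [np.float64(0.6936722560464867), np.float64(0.6936722560463591)]) (array([505.90311472, 258.73425798,  78.99129415]), [np.float64(0.7921927932974465), np.float64(0.7921927932974224)])
post (array([613.66103923, 265.12133915, 111.5280989 ]), [np.float64(0.10309109056269382), np.float64(0.10309109056258157)]) (array([616.22157803, 263.47777017, 102.43210247]), [np.float64(0.878915825245618), np.float64(0.8789158252455357)])
```

Request:
arm_command(
  series=[
    [4,0,28,0],
    [5,0,28,0],
    [5,10,28,0],
    [5.5,20,27.6,0],
    [0,30,0,0],
    [0,30,0,0],
    [0,25,0,0],
    [0,10,0,0],
  ],
  grip=0.57,
  grip_force=15,
)

```text
time_s: 3.2
position: [613.1, 265.0, 101.1]
tool_rot: [-0.544, 0.546, -0.451, 0.45]
contact_force: [0.3, 0.4, -0.6]
width: 0.43
```

```bash
python3 - <<'E'
from h import *
s,D=wrist("w2");print(s["time_s"],s["position"],s["width"],s["contact_force"])
E
```

```text
3.2 [613.09591155 264.96845126 101.06560815] 0.42966273903746993 [ 0.29190586  0.35422253 -0.63483282]
```

View pics/w2.png

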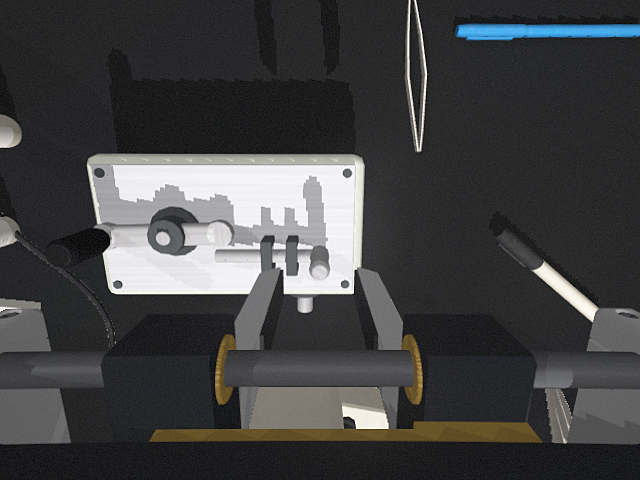

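```bash
python3 - <<'E'
from h import *
w=np.load("w2.npz")
for uv in[(321,271)]:
  p=onz(w,uv,107);print(p, mat(w["rot"]).T@(p-w["pos"]))
print('hub',onz(w,(163,238),83))
E
```

```text
[615.2808054  265.84936579 107.        ] [-0.45038807 -5.94048646  2.2966387 ]
hub [506.25300237 260.40751948  83.        ]
```

Request:
arm_command(
  series=[
    [0,8.5,1,0],
    [0,8.5,1,0],
    [0,0,0,0],
    [0,0,0,0],
    [0,0,0,0],
    [0,0,0,0],
    [0,0,0,0],
    [0,0,0,0],
  ],
)

```text
time_s: 4.25
position: [615.7, 265.6, 85.9]
tool_rot: [0.545, -0.545, 0.45, -0.45]
contact_force: [-0.2, -0.7, 0.3]
width: 0.431
```

Request:
arm_command(
  series=[
    [0,0,0,0],
    [0,0,0,0],
    [0,0,0,0],
    [0,0,0,0],
    [0,0,0,0],
    [0,0,0,0],
    [0,0,0,0],
    [0,0,0,0],
  ],
  grip=1,
  grip_force=15,
)

```text
time_s: 5.25
position: [615.7, 265.5, 85.9]
tool_rot: [0.545, -0.545, 0.45, -0.45]
contact_force: [-0.6, 0.3, 0.4]
width: 0.005
```

```bash
python3 - <<'E'
from h import *
s,D=wrist("w3");print(s["time_s"],s["position"],s["width"],s["contact_force"])
E
```

```text
5.25 [615.74709275 265.53939469  85.85280586] 0.004831179365803456 [-0.57635679  0.33515821  0.36578115]
```

View pics/w3.png

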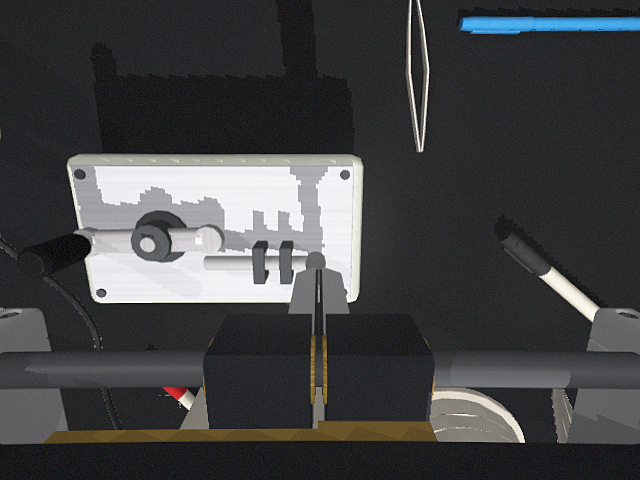

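```bash
python3 - <<'E'
from h import *
w=np.load("w3.npz")
C=np.linalg.inv(w["cam_to_world"])
def pr(P): 
    q=(C@np.append(P,1))[:3];return cv2.projectPoints(q.reshape(1,3),np.zeros(3),np.zeros(3),w["K"],w["dist_coeffs"])[0].ravel().round(1)
M=mat(w["rot"])
for o in[(0,0,0),(0,-18.8,0),(-8,0,0),(-8,-18.8,0),(0,-100,0)]:print(o,pr(w["pos"]+M@np.array(o,float)))
print("post top",onz(w,(315,261),107))
E
python3 - <<'E'
import cv2
cv2.imwrite("pics/w3z.png",cv2.resize(cv2.imread("pics/w3.png")[220:320,240:400],(800,500),interpolation=cv2.INTER_CUBIC))
E
```

```text
(0, 0, 0) [317.4 268.5]
(0, -18.8, 0) [317.3 279.3]
(-8, 0, 0) [317.4 256.7]
(-8, -18.8, 0) [317.3 266.5]
(0, -100, 0) [316.5 364.4]
post top [612.18920915 277.26016357 107.        ]
```

View pics/w3z.png

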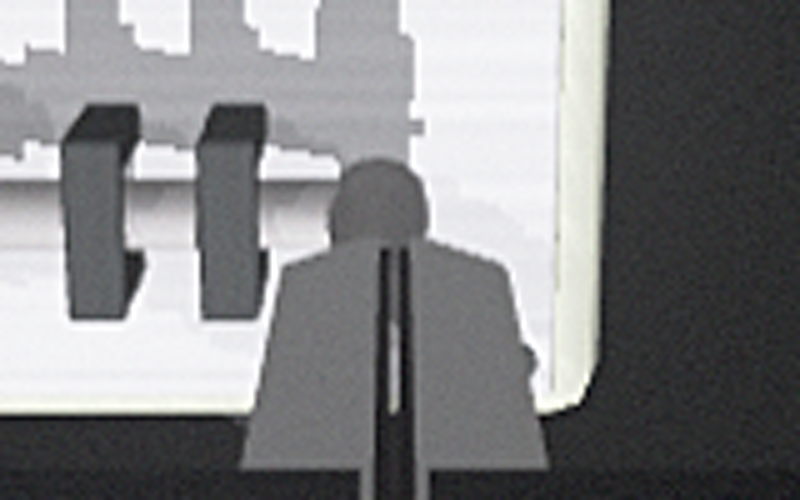

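```bash
python3 - <<'E'
from plant import status, vision
import cv2,numpy as np
for n,b in [("scene",(180,300,240,400)),("top",(120,305,230,430))]:
    d=vision.get_image(n);np.savez(n+"1.npz",**d);a=d["color"][b[0]:b[1],b[2]:b[3],::-1];cv2.imwrite(f"pics/{n}1z.png",cv2.resize(a,None,fx=4,fy=4 if n=="scene" else 3.2,interpolation=cv2.INTER_CUBIC))
E
```

```text
(no output)
```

View pics/scene1z.png

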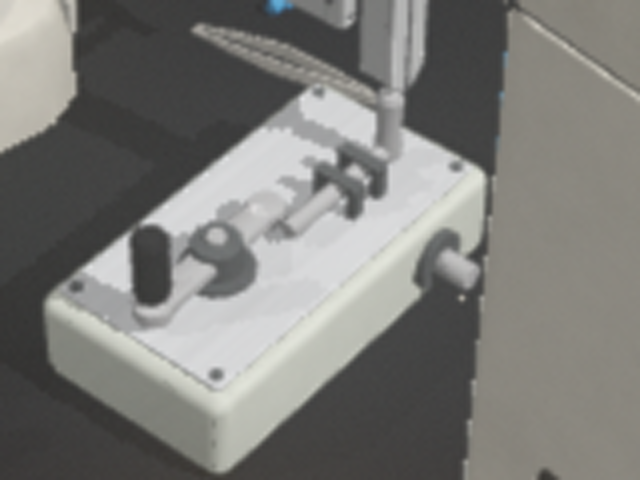

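View pics/top1z.png

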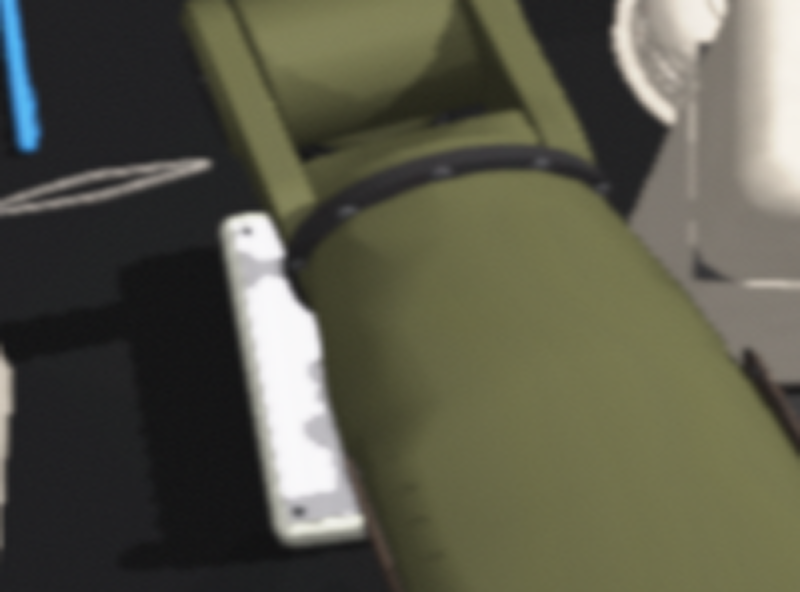

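```bash
python3 - <<'E'
from h import *
s=np.load("scene1.npz");C=np.linalg.inv(s["cam_to_world"])
def pr(P): 
    q=(C@np.append(P,1))[:3];u=cv2.projectPoints(q.reshape(1,3),np.zeros(3),np.zeros(3),s["K"],s["dist_coeffs"])[0].ravel();return ((u-[240,180])*4).round(0)
w=np.load("w3.npz")
print("tcp",pr(w["pos"]),"post top",pr([614.8,264,107]),"post base",pr([614.8,264,67]),"grasp",pr(w["pos"]+[0,0,18.8]))
E
python3 - <<'E'
import cv2
a=cv2.imread("pics/scene1z.png")[40:200,320:480]
cv2.imwrite("pics/s1zz.png",cv2.resize(a,(640,600),interpolation=cv2.INTER_CUBIC))
E
```

```text
tcp [387. 114.] post top [389.  83.] post base [386. 146.] grasp [388.  84.]
```

View pics/s1zz.png

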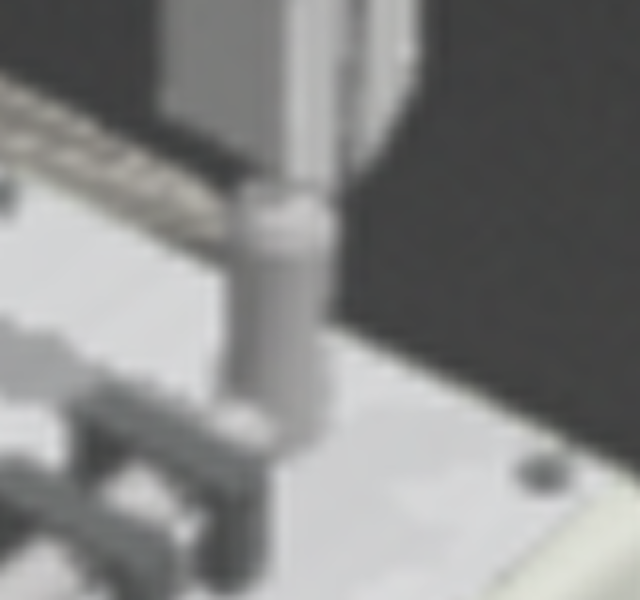

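```bash
python3 - <<'E'
from h import *
w=np.load("w3.npz");s=np.load("scene1.npz")
print(w["pos"]);print("tip tri",tri(ray(w,(318,269)),ray(s,(340,202.7))))
for uv in [(315,262),(315.5,257)]: print("base",onz(w,uv,67),onz(w,uv,107))
C=np.linalg.inv(w["cam_to_world"])
def pr(P):
    q=(C@np.append(P,1))[:3];return cv2.projectPoints(q.reshape(1,3),np.zeros(3),np.zeros(3),w["K"],w["dist_coeffs"])[0].ravel().round(1)
print("post base/top expected",pr([615,265,67]),pr([615,265,107]),pr([614.8,264,107]))
b=onz(w,(272,247),80);print("staple far top",b)
E
```

```text
[615.74709275 265.53939469  85.85280586]
tip tri (array([619.16748894, 266.48638087,  96.44875978]), [np.float64(4.32679895473349), np.float64(4.3267989547332055)])
base [614.42222157 263.24727929  67.        ] [612.30134711 276.6640866  107.        ]
base [614.08467993 266.93402207  67.        ] [612.0244037  279.68895529 107.        ]
post base/top expected [316.3 259.8] [315.8 281.4] [315.2 282.9]
staple far top [584.21936516 272.49412143  80.        ]
```

```bash
python3 - <<'E'
from h import *
w=np.load("w3.npz");s=np.load("scene1.npz");M=mat(w["rot"])
def pr(d,P):
    C=np.linalg.inv(d["cam_to_world"]);q=(C@np.append(P,1))[:3];return cv2.projectPoints(q.reshape(1,3),np.zeros(3),np.zeros(3),d["K"],d["dist_coeffs"])[0].ravel()
for h in(0,20,30):
  for x in(-8,8):
    for z in(-12,-3,3,12):
      P=w["pos"]+M@np.array([x,-h,z]);u=pr(s,P)+[0.5,3]
      a=(u-[240,180])*4;a=(a-[320,40])*[4,3.75];b=(pr(w,P)-[240,220])*5
      print(h,x,z,"scene zz",a.round(),"w3z",b.round())
E
```

```text
0 -8 -12 scene zz [160. 344.] w3z [293. 183.]
0 -8 -3 scene zz [206. 308.] w3z [363. 183.]
0 -8 3 scene zz [237. 284.] w3z [410. 183.]
0 -8 12 scene zz [283. 249.] w3z [480. 183.]
0 8 -12 scene zz [265. 397.] w3z [295. 300.]
0 8 -3 scene zz [311. 361.] w3z [364. 300.]
0 8 3 scene zz [342. 337.] w3z [410. 300.]
0 8 12 scene zz [388. 301.] w3z [479. 300.]
20 -8 -12 scene zz [164. 225.] w3z [283. 236.]
20 -8 -3 scene zz [211. 189.] w3z [360. 236.]
20 -8 3 scene zz [242. 165.] w3z [412. 236.]
20 -8 12 scene zz [288. 130.] w3z [489. 236.]
20 8 -12 scene zz [270. 278.] w3z [286. 363.]
20 8 -3 scene zz [317. 242.] w3z [361. 363.]
20 8 3 scene zz [348. 218.] w3z [412. 363.]
20 8 12 scene zz [394. 182.] w3z [487. 363.]
30 -8 -12 scene zz [166. 164.] w3z [278. 267.]
30 -8 -3 scene zz [213. 128.] w3z [359. 266.]
30 -8 3 scene zz [244. 105.] w3z [413. 266.]
30 -8 12 scene zz [291.  70.] w3z [494. 266.]
30 8 -12 scene zz [273. 217.] w3z [280. 400.]
30 8 -3 scene zz [320. 181.] w3z [360. 400.]
30 8 3 scene zz [351. 157.] w3z [413. 400.]
30 8 12 scene zz [398. 122.] w3z [492. 400.]
```

Request:
arm_command(
  series=[
    [0,0,0,0],
    [0,0,0,0],
    [0,0,0,0],
    [0,0,0,0],
    [0,5,0,0],
    [0,5,0,0],
    [0,5,0,0],
    [0,5,0,0],
  ],
  grip=0.62,
)

```text
time_s: 6.4
position: [615.7, 265.5, 65.3]
tool_rot: [-0.545, 0.545, -0.45, 0.45]
contact_force: [0.8, 0.5, -0.2]
width: 0.379
```

Request:
arm_command(
  series=[
    [0,0,0,0],
    [0,0,0,0],
    [0,0,0,0],
    [0,0,0,0],
    [0,0,0,0],
    [0,0,0,0],
    [0,0,0,0],
    [0,0,0,0],
  ],
  grip=1,
)

```text
time_s: 7.4
position: [615.8, 265.6, 65.9]
tool_rot: [0.545, -0.545, 0.45, -0.45]
contact_force: [-2.0, -0.1, 2.1]
width: 0.135
```

```bash
python3 - <<'E'
from h import *
s,D=wrist("w4");print(s["time_s"],s["position"],s["width"],s["contact_force"],s["torque"])
E
```

```text
7.4 [615.75888693 265.5639287   65.92145207] 0.13498233174229304 [-1.99716404 -0.08844465  2.11338836] [-0.13651764  0.45103359  0.0240521 ]
```

View pics/w4.png

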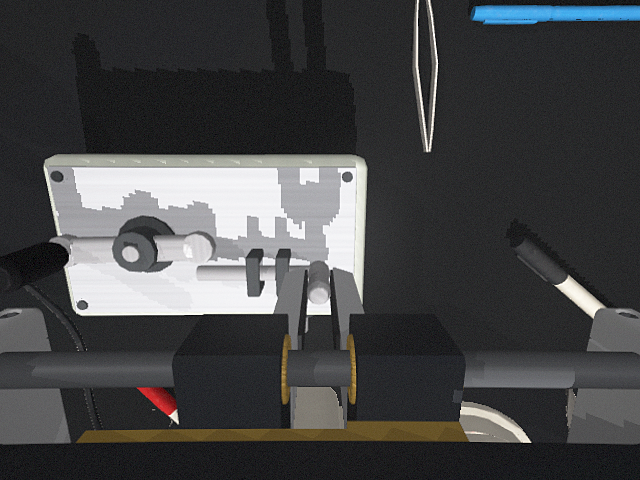

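Request:
arm_command(
  series=[
    [0,0,3,0],
    [0,0,3,0],
    [0,0,3,0],
    [0,0,3,0],
    [0,0,3,0],
    [0,0,3,0],
    [0,0,3,0],
    [0,0,1.5,0],
  ],
)

```text
time_s: 8.45
position: [637.4, 269.8, 65.7]
tool_rot: [-0.545, 0.546, -0.451, 0.45]
contact_force: [-11.2, -1.6, 6.3]
width: 0.136
```

Request:
arm_command(
  series=[
    [0,0,0.5,0],
    [0,0,0.5,0],
    [0,0,0.5,0],
    [0,0,0,0],
    [0,0,0,0],
    [0,0,0,0],
    [0,0,0,0],
    [0,0,0,0],
  ],
)

```text
time_s: 9.45
position: [637.5, 269.8, 65.6]
tool_rot: [-0.544, 0.547, -0.451, 0.449]
contact_force: [-17.1, -3.6, 8.8]
width: 0.135
```

```bash
python3 - <<'E'
from h import *
s,D=wrist("w5");print(s["time_s"],s["position"],s["width"],s["contact_force"],s["torque"])
E
```

```text
9.45 [637.46131536 269.7726992   65.5665259 ] 0.13537555815605656 [-17.10249228  -3.58418939   8.80801532] [-0.76952513  3.19838361 -0.03506602]
```

View pics/w5.png

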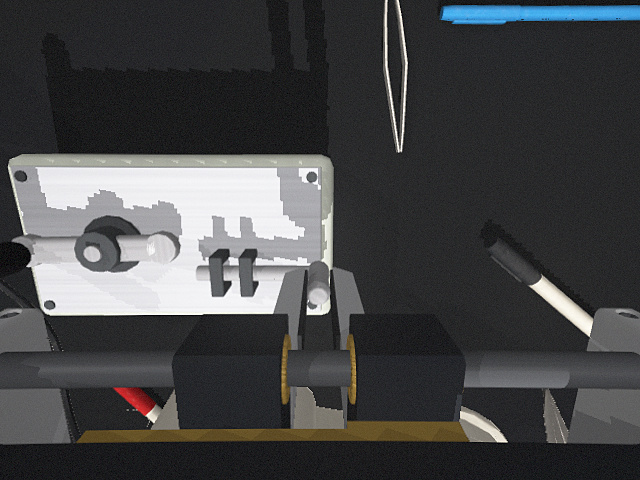

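Request:
arm_command(
  series=[
    [0,0,0,0],
    [0,0,0,0],
    [0,0,0,0],
    [0,-20,0,0],
    [0,-30,0,0],
    [0,-20,-10,0],
    [0,-10,-30,0],
    [-2,0,-38,0],
  ],
  grip=0.5,
)

```text
time_s: 10.5
position: [562.3, 257.3, 148.1]
tool_rot: [0.546, -0.544, 0.45, -0.451]
contact_force: [1.1, 0.1, 0.7]
width: 0.497
```

Request:
arm_command(
  series=[
    [-5,0,-40,0],
    [-5,0,-40,0],
    [-1.5,0,-20,0],
    [0,15,0,0],
    [0,20,0,0],
    [0,0,0,0],
    [0,0,0,0],
    [0,0,0,0],
  ],
)

```text
time_s: 11.5
position: [462.5, 249.9, 111.5]
tool_rot: [0.545, -0.545, 0.45, -0.451]
contact_force: [0.9, -0.2, -0.3]
width: 0.5
```

```bash
python3 - <<'E'
from h import *
s,D=wrist("w6");print(s["time_s"],s["position"],s["width"],s["contact_force"],s["torque"])
E
```

```text
11.5 [462.47554302 249.90223202 111.47421839] 0.49955056758490707 [ 0.89373838 -0.18650985 -0.2512719 ] [-0.06511226  0.00618131  0.02364985]
```

View pics/w6.png

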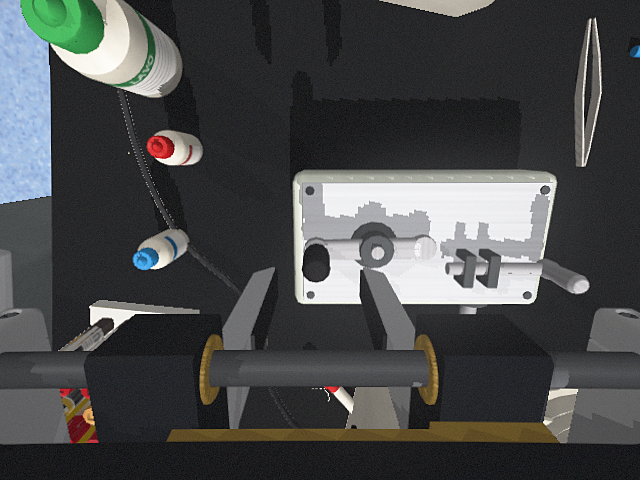

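```bash
python3 - <<'E'
import cv2
cv2.imwrite("pics/w6z.png",cv2.resize(cv2.imread("pics/w6.png")[165:310,285:445],(800,580),interpolation=cv2.INTER_CUBIC))
E
```

```text
(no output)
```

View pics/w6z.png

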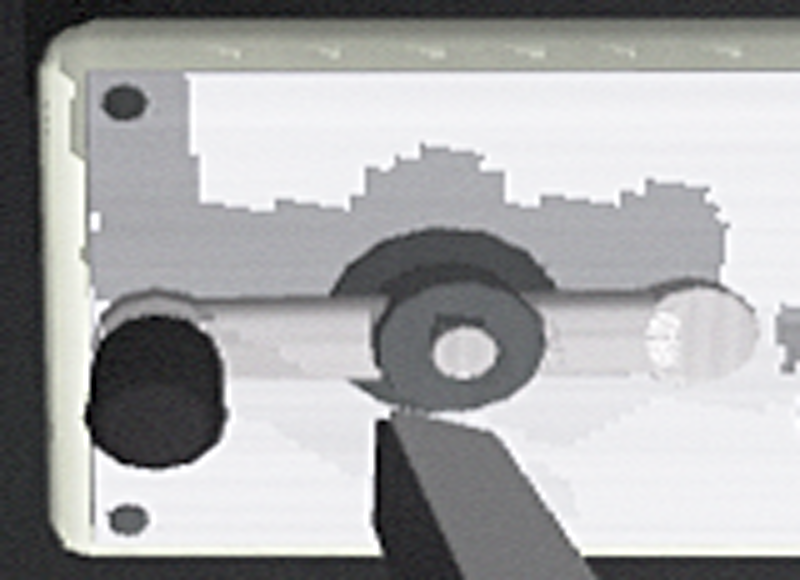

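```bash
python3 - <<'E'
from h import *
w=np.load("w6.npz");Rt=mat(w["rot"]).T
for n,uv,z in [("knob",(316,268),118),("hub",(378,252.9),83)]:
  p=onz(w,uv,z);print(n,p.round(1),(Rt@(p-w["pos"])).round(1))
E
```

```text
knob [461.1 252.4 118. ] [-2.7 -6.5 -0.8]
hub [505.4 259.8  83. ] [-1.7 28.5 44. ]
```

Request:
arm_command(
  series=[
    [-0.5,15,-0.3,0],
    [-0.5,15,-0.3,0],
    [0,14,0,0],
    [0,0,0,0],
    [0,0,0,0],
    [0,0,0,0],
    [0,0,0,0],
    [0,0,0,0],
  ],
  grip=0.65,
)

```text
time_s: 12.55
position: [461.3, 250.7, 67.0]
tool_rot: [0.545, -0.545, 0.45, -0.45]
contact_force: [-0.4, -0.0, 1.0]
width: 0.348
```

Request:
arm_command(
  series=[
    [0,0,0,0],
    [0,0,0,0],
    [0,0,0,0],
    [0,0,0,0],
    [0,0,0,0],
    [0,0,0,0],
    [0,0,0,0],
    [0,0,0,0],
  ],
  grip=1,
  grip_force=20,
)

```text
time_s: 13.55
position: [460.7, 250.5, 66.8]
tool_rot: [-0.545, 0.545, -0.451, 0.45]
contact_force: [-5.2, -1.5, 4.0]
width: 0.194
```

```bash
python3 - <<'E'
from h import *
s,D=wrist("w7");print(s["time_s"],s["position"],s["width"],s["contact_force"],s["torque"])
E
```

```text
13.55 [460.7257995  250.54059601  66.83810521] 0.19385570078643743 [-5.22257847 -1.50013667  3.9858915 ] [-0.31461595  1.10878339 -0.02622785]
```

View pics/w7.png

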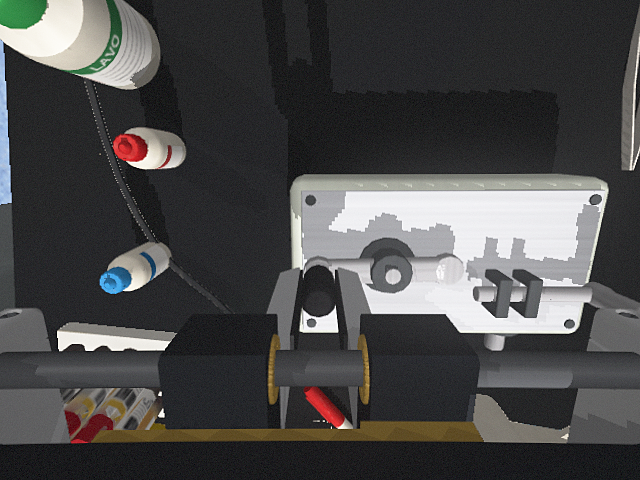

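```bash
cat > c.py <<'E'
import sys,json
from h import *
O=np.array([504.5,259.3]);a=np.radians(10.88);X=np.array([np.cos(a),np.sin(a)]);Y=np.array([-X[1],X[0]])
def rows(t0,t1,n=8,r=45.,u0=None):
    t=np.radians(np.linspace(t0,t1,n+1));u=-r*np.cos(t);v=r*np.sin(t)
    U=np.round(u,1);V=np.round(v,1)
    if u0: U[0],V[0]=u0
    return [[round(float(-(V[i+1]-V[i])),1),0,round(float(U[i+1]-U[i]),1),0] for i in range(n)]
def st(s=None):
    from plant import status
    s=s or status.state();p=s["position"][:2]-O;u,v=p@X,p@Y;th=np.degrees(np.arctan2(v,-u))%360
    f=s["contact_force"][:2];t=np.radians(th);T=np.array([np.sin(t),np.cos(t)]);Rr=np.array([-np.cos(t),np.sin(t)])
    fu=np.array([f@X,f@Y]);print("t %.2f th %.2f r %.2f Ft %.1f Fr %.1f w %.3f z %.1f"%(s["time_s"],th,np.hypot(u,v),fu@T,fu@Rr,s["width"],s["position"][2]))
E
python3 -c "
from c import *
st();print(rows(0,32,u0=(-44.1,-0.3)))
for k in range(32,112,8):print(k,rows(k,k+8))"
```

```text
t 13.60 th 359.59 r 44.65 Ft 0.2 Fr 6.3 w 0.193 z 66.9
[[-3.4, 0, -0.8, 0], [-3.2, 0, 0.3, 0], [-3.1, 0, 0.6, 0], [-3.0, 0, 0.7, 0], [-3.0, 0, 1.0, 0], [-2.9, 0, 1.2, 0], [-2.8, 0, 1.4, 0], [-2.7, 0, 1.5, 0]]
32 [[-0.7, 0, 0.5, 0], [-0.7, 0, 0.4, 0], [-0.6, 0, 0.4, 0], [-0.7, 0, 0.5, 0], [-0.6, 0, 0.5, 0], [-0.6, 0, 0.4, 0], [-0.6, 0, 0.5, 0], [-0.6, 0, 0.5, 0]]
40 [[-0.6, 0, 0.5, 0], [-0.6, 0, 0.6, 0], [-0.6, 0, 0.5, 0], [-0.6, 0, 0.5, 0], [-0.5, 0, 0.6, 0], [-0.6, 0, 0.5, 0], [-0.5, 0, 0.6, 0], [-0.5, 0, 0.6, 0]]
48 [[-0.6, 0, 0.6, 0], [-0.5, 0, 0.6, 0], [-0.5, 0, 0.6, 0], [-0.5, 0, 0.6, 0], [-0.4, 0, 0.6, 0], [-0.5, 0, 0.6, 0], [-0.5, 0, 0.7, 0], [-0.4, 0, 0.6, 0]]
56 [[-0.4, 0, 0.7, 0], [-0.5, 0, 0.7, 0], [-0.4, 0, 0.6, 0], [-0.4, 0, 0.7, 0], [-0.4, 0, 0.7, 0], [-0.3, 0, 0.7, 0], [-0.4, 0, 0.7, 0], [-0.3, 0, 0.7, 0]]
64 [[-0.4, 0, 0.7, 0], [-0.3, 0, 0.7, 0], [-0.3, 0, 0.7, 0], [-0.3, 0, 0.7, 0], [-0.3, 0, 0.8, 0], [-0.3, 0, 0.7, 0], [-0.2, 0, 0.7, 0], [-0.3, 0, 0.8, 0]]
72 [[-0.2, 0, 0.7, 0], [-0.3, 0, 0.8, 0], [-0.2, 0, 0.8, 0], [-0.2, 0, 0.7, 0], [-0.1, 0, 0.8, 0], [-0.2, 0, 0.7, 0], [-0.2, 0, 0.8, 0], [-0.1, 0, 0.8, 0]]
80 [[-0.1, 0, 0.8, 0], [-0.2, 0, 0.7, 0], [-0.1, 0, 0.8, 0], [-0.1, 0, 0.8, 0], [-0.0, 0, 0.8, 0], [-0.1, 0, 0.8, 0], [-0.0, 0, 0.7, 0], [-0.1, 0, 0.8, 0]]
88 [[-0.0, 0, 0.8, 0], [-0.0, 0, 0.8, 0], [-0.0, 0, 0.8, 0], [-0.0, 0, 0.8, 0], [0.1, 0, 0.8, 0], [-0.0, 0, 0.7, 0], [0.1, 0, 0.8, 0], [-0.0, 0, 0.8, 0]]
96 [[0.1, 0, 0.8, 0], [0.1, 0, 0.8, 0], [0.2, 0, 0.7, 0], [0.1, 0, 0.8, 0], [0.1, 0, 0.8, 0], [0.2, 0, 0.8, 0], [0.2, 0, 0.7, 0], [0.1, 0, 0.8, 0]]
104 [[0.2, 0, 0.7, 0], [0.2, 0, 0.8, 0], [0.3, 0, 0.8, 0], [0.2, 0, 0.7, 0], [0.3, 0, 0.8, 0], [0.2, 0, 0.7, 0], [0.3, 0, 0.7, 0], [0.3, 0, 0.8, 0]]
```

Request:
arm_command(
  series=[
    [-3.4,0,-0.8,0],
    [-3.2,0,0.3,0],
    [-3.1,0,0.6,0],
    [-3.0,0,0.7,0],
    [-3.0,0,1.0,0],
    [-2.9,0,1.2,0],
    [-2.8,0,1.4,0],
    [-2.7,0,1.5,0],
  ],
)

```text
time_s: 14.6
position: [462.4, 275.7, 66.9]
tool_rot: [-0.545, 0.545, -0.45, 0.45]
contact_force: [-2.3, -0.3, 2.4]
width: 0.198
```

```bash
python3 -c "
from c import *
st()
for k in range(32,250,8):print(k,rows(k,k+8,4))"
```

```text
t 14.60 th 32.15 r 45.23 Ft -1.2 Fr 2.0 w 0.198 z 66.9
32 [[-1.4, 0, 0.9, 0], [-1.3, 0, 0.9, 0], [-1.2, 0, 0.9, 0], [-1.2, 0, 1.0, 0]]
40 [[-1.2, 0, 1.1, 0], [-1.2, 0, 1.0, 0], [-1.1, 0, 1.1, 0], [-1.0, 0, 1.2, 0]]
48 [[-1.1, 0, 1.2, 0], [-1.0, 0, 1.2, 0], [-0.9, 0, 1.2, 0], [-0.9, 0, 1.3, 0]]
56 [[-0.9, 0, 1.4, 0], [-0.8, 0, 1.3, 0], [-0.7, 0, 1.4, 0], [-0.7, 0, 1.4, 0]]
64 [[-0.7, 0, 1.4, 0], [-0.6, 0, 1.4, 0], [-0.6, 0, 1.5, 0], [-0.5, 0, 1.5, 0]]
72 [[-0.5, 0, 1.5, 0], [-0.4, 0, 1.5, 0], [-0.3, 0, 1.5, 0], [-0.3, 0, 1.6, 0]]
80 [[-0.3, 0, 1.5, 0], [-0.2, 0, 1.6, 0], [-0.1, 0, 1.6, 0], [-0.1, 0, 1.5, 0]]
88 [[-0.0, 0, 1.6, 0], [-0.0, 0, 1.6, 0], [0.1, 0, 1.5, 0], [0.1, 0, 1.6, 0]]
96 [[0.2, 0, 1.6, 0], [0.3, 0, 1.5, 0], [0.3, 0, 1.6, 0], [0.3, 0, 1.5, 0]]
104 [[0.4, 0, 1.5, 0], [0.5, 0, 1.5, 0], [0.5, 0, 1.5, 0], [0.6, 0, 1.5, 0]]
112 [[0.6, 0, 1.4, 0], [0.7, 0, 1.4, 0], [0.7, 0, 1.4, 0], [0.7, 0, 1.4, 0]]
120 [[0.8, 0, 1.3, 0], [0.9, 0, 1.4, 0], [0.9, 0, 1.3, 0], [0.9, 0, 1.2, 0]]
128 [[1.0, 0, 1.2, 0], [1.1, 0, 1.2, 0], [1.0, 0, 1.2, 0], [1.1, 0, 1.1, 0]]
136 [[1.2, 0, 1.0, 0], 
[... 468 characters left out ...]
, 0, -0.2, 0], [1.5, 0, -0.3, 0], [1.6, 0, -0.3, 0]]
192 [[1.5, 0, -0.3, 0], [1.5, 0, -0.4, 0], [1.5, 0, -0.5, 0], [1.5, 0, -0.5, 0]]
200 [[1.5, 0, -0.6, 0], [1.4, 0, -0.6, 0], [1.4, 0, -0.7, 0], [1.4, 0, -0.7, 0]]
208 [[1.4, 0, -0.7, 0], [1.3, 0, -0.8, 0], [1.4, 0, -0.9, 0], [1.3, 0, -0.9, 0]]
216 [[1.2, 0, -0.9, 0], [1.2, 0, -1.0, 0], [1.2, 0, -1.1, 0], [1.2, 0, -1.0, 0]]
224 [[1.1, 0, -1.1, 0], [1.0, 0, -1.2, 0], [1.1, 0, -1.2, 0], [1.0, 0, -1.2, 0]]
232 [[0.9, 0, -1.2, 0], [0.9, 0, -1.3, 0], [0.9, 0, -1.4, 0], [0.8, 0, -1.3, 0]]
240 [[0.7, 0, -1.4, 0], [0.7, 0, -1.4, 0], [0.7, 0, -1.4, 0], [0.6, 0, -1.4, 0]]
248 [[0.6, 0, -1.5, 0], [0.5, 0, -1.5, 0], [0.5, 0, -1.5, 0], [0.4, 0, -1.5, 0]]
```

Forces are small, so the circle fits. I'll now feel for the take-up in 8° steps.

Request:
arm_command(
  series=[
    [-1.4,0,0.9,0],
    [-1.3,0,0.9,0],
    [-1.2,0,0.9,0],
    [-1.2,0,1.0,0],
    [0,0,0,0],
    [0,0,0,0],
    [0,0,0,0],
    [0,0,0,0],
  ],
)

```text
time_s: 15.6
position: [465.0, 281.3, 66.9]
tool_rot: [0.545, -0.545, 0.45, -0.45]
contact_force: [-3.1, 2.6, 2.7]
width: 0.192
```

```bash
python3 -c "
from c import *
st()"
```

```text
t 15.60 th 39.99 r 45.19 Ft 0.8 Fr 4.0 w 0.192 z 66.9
```

Request:
arm_command(
  series=[
    [-1.2,0,1.1,0],
    [-1.2,0,1.0,0],
    [-1.1,0,1.1,0],
    [-1.0,0,1.2,0],
    [0,0,0,0],
    [0,0,0,0],
    [0,0,0,0],
    [0,0,0,0],
  ],
)

```text
time_s: 16.6
position: [468.5, 286.7, 66.9]
tool_rot: [0.545, -0.545, 0.451, -0.45]
contact_force: [-4.0, 4.0, 3.6]
width: 0.198
```

```bash
python3 -c "
from c import *
st()"
```

```text
t 16.60 th 48.11 r 45.26 Ft 0.8 Fr 5.6 w 0.198 z 66.9
```

Request:
arm_command(
  series=[
    [-1.1,0,1.1,0],
    [-1.0,0,1.1,0],
    [-1.0,0,1.2,0],
    [-0.9,0,1.3,0],
    [0,0,0,0],
    [0,0,0,0],
    [0,0,0,0],
    [0,0,0,0],
  ],
)

```text
time_s: 17.6
position: [472.5, 291.5, 66.9]
tool_rot: [0.545, -0.545, 0.45, -0.45]
contact_force: [-3.5, 4.6, 3.2]
width: 0.196
```

```bash
python3 -c "
from c import *
st()"
```

```text
t 17.60 th 56.04 r 45.36 Ft 0.8 Fr 5.7 w 0.196 z 66.9
```

Request:
arm_command(
  series=[
    [-0.9,0,1.4,0],
    [-0.8,0,1.3,0],
    [-0.8,0,1.4,0],
    [-0.7,0,1.4,0],
    [0,0,0,0],
    [0,0,0,0],
    [0,0,0,0],
    [0,0,0,0],
  ],
)

```text
time_s: 18.6
position: [477.4, 295.7, 66.9]
tool_rot: [0.545, -0.545, 0.45, -0.45]
contact_force: [-2.8, 4.5, 1.9]
width: 0.191
```

```bash
python3 -c "
from c import *
st()"
```

```text
t 18.60 th 64.22 r 45.42 Ft 0.4 Fr 5.3 w 0.191 z 66.9
```

Request:
arm_command(
  series=[
    [-0.7,0,1.4,0],
    [-0.6,0,1.4,0],
    [-0.6,0,1.5,0],
    [-0.5,0,1.5,0],
    [0,0,0,0],
    [0,0,0,0],
    [0,0,0,0],
    [0,0,0,0],
  ],
)

```text
time_s: 19.6
position: [482.7, 299.2, 66.9]
tool_rot: [0.545, -0.545, 0.45, -0.45]
contact_force: [-1.0, 6.0, 2.1]
width: 0.195
```

```bash
python3 -c "
from c import *
st()"
```

```text
t 19.60 th 72.27 r 45.51 Ft 2.0 Fr 5.8 w 0.195 z 66.9
```

Request:
arm_command(
  series=[
    [-0.7,0,1.5,0],
    [-0.6,0,1.5,0],
    [-0.4,0,1.5,0],
    [-0.3,0,1.6,0],
    [0,0,0,0],
    [0,0,0,0],
    [0,0,0,0],
    [0,0,0,0],
  ],
)

```text
time_s: 20.6
position: [488.1, 301.9, 66.9]
tool_rot: [0.545, -0.545, 0.45, -0.45]
contact_force: [-0.1, 3.4, 2.0]
width: 0.192
```

```bash
python3 -c "
from c import *
st()"
```

```text
t 20.60 th 79.83 r 45.67 Ft 1.1 Fr 3.2 w 0.192 z 66.9
```

Request:
arm_command(
  series=[
    [-0.3,0,1.5,0],
    [-0.2,0,1.6,0],
    [-0.1,0,1.6,0],
    [-0.1,0,1.5,0],
    [0,0,0,0],
    [0,0,0,0],
    [0,0,0,0],
    [0,0,0,0],
  ],
)

```text
time_s: 21.6
position: [494.0, 303.8, 66.9]
tool_rot: [0.545, -0.545, 0.45, -0.45]
contact_force: [0.1, 2.2, 2.8]
width: 0.189
```

```bash
python3 -c "
from c import *
st()"
```

```text
t 21.60 th 87.66 r 45.72 Ft 0.7 Fr 2.2 w 0.189 z 66.9
```

Request:
arm_command(
  series=[
    [0,0,1.6,0],
    [0,0,1.6,0],
    [0.1,0,1.5,0],
    [0.1,0,1.6,0],
    [0,0,0,0],
    [0,0,0,0],
    [0,0,0,0],
    [0,0,0,0],
  ],
)

```text
time_s: 22.6
position: [500.3, 304.8, 66.9]
tool_rot: [0.545, -0.545, 0.45, -0.45]
contact_force: [-0.3, 4.2, 3.9]
width: 0.193
```

```bash
python3 -c "
from c import *
st()"
```

```text
t 22.60 th 95.56 r 45.70 Ft 0.0 Fr 4.2 w 0.193 z 66.9
```

Request:
arm_command(
  series=[
    [0.2,0,1.6,0],
    [0.3,0,1.6,0],
    [0.3,0,1.6,0],
    [0.3,0,1.5,0],
    [0,0,0,0],
    [0,0,0,0],
    [0,0,0,0],
    [0,0,0,0],
  ],
)

```text
time_s: 23.6
position: [506.7, 304.9, 66.9]
tool_rot: [0.545, -0.545, 0.45, -0.45]
contact_force: [0.6, 4.2, 2.3]
width: 0.192
```

```bash
python3 -c "
from c import *
st()"
```

```text
t 23.60 th 103.60 r 45.67 Ft 0.4 Fr 4.2 w 0.192 z 66.9
```

Request:
arm_command(
  series=[
    [0.4,0,1.5,0],
    [0.5,0,1.5,0],
    [0.5,0,1.5,0],
    [0.6,0,1.5,0],
    [0,0,0,0],
    [0,0,0,0],
    [0,0,0,0],
    [0,0,0,0],
  ],
)

```text
time_s: 24.6
position: [513.2, 304.1, 66.9]
tool_rot: [0.545, -0.545, 0.45, -0.451]
contact_force: [2.0, 5.2, 2.6]
width: 0.194
```

```bash
python3 -c "
from c import *
st()"
```

```text
t 24.60 th 111.89 r 45.63 Ft 1.0 Fr 5.4 w 0.194 z 66.9
```

Request:
arm_command(
  series=[
    [0.6,0,1.4,0],
    [0.7,0,1.4,0],
    [0.7,0,1.4,0],
    [0.7,0,1.4,0],
    [0,0,0,0],
    [0,0,0,0],
    [0,0,0,0],
    [0,0,0,0],
  ],
)

```text
time_s: 25.6
position: [519.3, 302.4, 66.9]
tool_rot: [0.545, -0.545, 0.45, -0.451]
contact_force: [1.4, 5.2, 2.8]
width: 0.194
```

```bash
python3 -c "
from c import *
st()"
```

```text
t 25.60 th 119.88 r 45.60 Ft -0.4 Fr 5.3 w 0.194 z 66.9
```

Request:
arm_command(
  series=[
    [0.8,0,1.3,0],
    [0.9,0,1.4,0],
    [0.9,0,1.3,0],
    [0.9,0,1.2,0],
    [0,0,0,0],
    [0,0,0,0],
    [0,0,0,0],
    [0,0,0,0],
  ],
)

```text
time_s: 26.6
position: [525.2, 299.9, 66.9]
tool_rot: [0.545, -0.545, 0.45, -0.451]
contact_force: [2.5, 4.7, 2.3]
width: 0.194
```

```bash
python3 -c "
from c import *
st()"
```

```text
t 26.60 th 127.85 r 45.61 Ft 0.1 Fr 5.3 w 0.194 z 66.9
```

Request:
arm_command(
  series=[
    [1.0,0,1.2,0],
    [1.1,0,1.2,0],
    [1.0,0,1.2,0],
    [1.1,0,1.1,0],
    [0,0,0,0],
    [0,0,0,0],
    [0,0,0,0],
    [0,0,0,0],
  ],
)

```text
time_s: 27.6
position: [530.6, 296.6, 66.9]
tool_rot: [0.545, -0.545, 0.45, -0.451]
contact_force: [2.5, 4.6, 2.8]
width: 0.193
```

```bash
python3 -c "
from c import *
st()"
```

```text
t 27.60 th 135.84 r 45.51 Ft -0.6 Fr 5.2 w 0.193 z 66.9
```

Request:
arm_command(
  series=[
    [1.2,0,1.0,0],
    [1.2,0,1.1,0],
    [1.2,0,1.0,0],
    [1.2,0,0.9,0],
    [0,0,0,0],
    [0,0,0,0],
    [0,0,0,0],
    [0,0,0,0],
  ],
)

```text
time_s: 28.6
position: [535.5, 292.6, 66.9]
tool_rot: [0.545, -0.545, 0.45, -0.451]
contact_force: [3.9, 3.4, 2.3]
width: 0.193
```

```bash
python3 -c "
from c import *
st()"
```

```text
t 28.60 th 143.87 r 45.46 Ft 0.5 Fr 5.1 w 0.193 z 66.9
```

Request:
arm_command(
  series=[
    [1.3,0,0.9,0],
    [1.4,0,0.9,0],
    [1.3,0,0.8,0],
    [1.4,0,0.7,0],
    [0,0,0,0],
    [0,0,0,0],
    [0,0,0,0],
    [0,0,0,0],
  ],
)

```text
time_s: 29.6
position: [539.0, 288.7, 66.9]
tool_rot: [0.545, -0.545, 0.451, -0.45]
contact_force: [-0.1, 9.3, 3.1]
width: 0.194
```

```bash
python3 -c "
from c import *
st()"
```

```text
t 29.60 th 150.50 r 45.35 Ft -7.1 Fr 6.0 w 0.194 z 66.9
```

```bash
python3 -c "
from c import *
for k in (152,272,32):print(k,rows(k,k+120,8,45.3))"
```

```text
152 [[11.1, 0, 4.1, 0], [11.8, 0, 1.2, 0], [11.6, 0, -2.0, 0], [10.8, 0, -4.9, 0], [9.1, 0, -7.5, 0], [6.9, 0, -9.6, 0], [4.1, 0, -11.1, 0], [1.2, 0, -11.8, 0]]
272 [[-2.0, 0, -11.6, 0], [-4.9, 0, -10.8, 0], [-7.5, 0, -9.1, 0], [-9.6, 0, -6.9, 0], [-11.1, 0, -4.1, 0], [-11.8, 0, -1.2, 0], [-11.6, 0, 2.0, 0], [-10.8, 0, 4.9, 0]]
32 [[-9.1, 0, 7.5, 0], [-6.9, 0, 9.6, 0], [-4.1, 0, 11.1, 0], [-1.2, 0, 11.8, 0], [2.0, 0, 11.6, 0], [4.9, 0, 10.8, 0], [7.5, 0, 9.1, 0], [9.6, 0, 6.9, 0]]
```

Request:
arm_command(
  series=[
    [11.1,0,4.1,0],
    [11.8,0,1.2,0],
    [11.6,0,-2.0,0],
    [10.8,0,-4.9,0],
    [9.1,0,-7.5,0],
    [6.9,0,-9.6,0],
    [4.1,0,-11.1,0],
    [1.2,0,-11.8,0],
  ],
)

```text
time_s: 30.6
position: [511.3, 215.2, 66.9]
tool_rot: [0.546, -0.544, 0.45, -0.451]
contact_force: [6.4, 12.7, -2.6]
width: 0.193
```

```bash
python3 -c "
from c import *
st()"
```

```text
t 30.60 th 272.11 r 44.63 Ft -8.3 Fr -11.6 w 0.193 z 66.9
```

Request:
arm_command(
  series=[
    [-2.4,0,-11.6,0],
    [-5.3,0,-10.8,0],
    [-7.5,0,-9.1,0],
    [-9.6,0,-6.9,0],
    [-11.1,0,-4.1,0],
    [-11.8,0,-1.2,0],
    [-11.6,0,2.0,0],
    [-10.8,0,4.9,0],
  ],
)

```text
time_s: 31.6
position: [461.8, 275.3, 66.7]
tool_rot: [-0.544, 0.546, -0.45, 0.451]
contact_force: [5.0, -11.1, 4.7]
width: 0.195
```

```bash
sed -i 's/504.5,259.3/504.4,259.8/' c.py; python3 -c "
from c import *
st()"
```

```text
t 31.60 th 30.84 r 45.29 Ft -8.7 Fr -8.5 w 0.195 z 66.7
```

Request:
arm_command(
  series=[
    [-9.1,0,7.9,0],
    [-6.9,0,9.9,0],
    [-4.1,0,11.2,0],
    [-1.2,0,11.8,0],
    [2.0,0,11.6,0],
    [4.9,0,10.8,0],
    [7.5,0,9.1,0],
    [9.6,0,6.9,0],
  ],
)

```text
time_s: 32.6
position: [539.1, 289.1, 66.8]
tool_rot: [-0.545, 0.546, -0.451, 0.45]
contact_force: [-8.7, 3.7, 7.8]
width: 0.196
```

```bash
python3 -c "
from c import *
st()"
```

```text
t 32.60 th 150.74 r 45.42 Ft -8.5 Fr -4.3 w 0.196 z 66.8
```

Request:
arm_command(
  series=[
    [11.1,0,3.8,0],
    [11.7,0,1.1,0],
    [11.5,0,-2.0,0],
    [10.7,0,-4.9,0],
    [9.1,0,-7.4,0],
    [6.9,0,-9.5,0],
    [4.1,0,-11.0,0],
    [1.2,0,-11.7,0],
  ],
)

```text
time_s: 33.6
position: [512.2, 215.6, 66.9]
tool_rot: [0.545, -0.545, 0.45, -0.451]
contact_force: [8.2, 6.2, -1.2]
width: 0.195
```

```bash
python3 -c "
from c import *
st()"
```

```text
t 33.60 th 270.89 r 44.88 Ft -9.1 Fr -4.7 w 0.195 z 66.9
```

Request:
arm_command(
  series=[
    [-2.2,0,-11.6,0],
    [-5.0,0,-10.8,0],
    [-7.5,0,-9.1,0],
    [-9.5,0,-6.8,0],
    [-11.0,0,-4.0,0],
    [-11.7,0,-1.1,0],
    [-11.5,0,2.1,0],
    [-10.7,0,5.0,0],
  ],
)

```text
time_s: 34.6
position: [462.2, 275.8, 66.7]
tool_rot: [-0.544, 0.546, -0.45, 0.451]
contact_force: [-0.8, -8.8, 7.2]
width: 0.195
```

```bash
python3 -c "
from c import *
st()"
```

```text
t 34.60 th 31.62 r 45.15 Ft -8.5 Fr -2.4 w 0.195 z 66.7
```

Request:
arm_command(
  series=[
    [-9.1,0,7.5,0],
    [-6.9,0,9.6,0],
    [-4.1,0,11.0,0],
    [-1.2,0,11.7,0],
    [2.0,0,11.5,0],
    [4.9,0,10.7,0],
    [7.4,0,9.1,0],
    [9.5,0,6.9,0],
  ],
)

```text
time_s: 35.6
position: [539.0, 289.2, 66.7]
tool_rot: [-0.544, 0.546, -0.451, 0.45]
contact_force: [-9.3, 3.5, 8.6]
width: 0.193
```

```bash
python3 -c "
from c import *
st()"
```

```text
t 35.60 th 150.48 r 45.44 Ft -8.7 Fr -4.9 w 0.193 z 66.7
```

Request:
arm_command(
  series=[
    [11.1,0,3.8,0],
    [11.7,0,1.1,0],
    [11.5,0,-2.0,0],
    [10.7,0,-4.9,0],
    [9.1,0,-7.4,0],
    [6.9,0,-9.5,0],
    [4.1,0,-11.0,0],
    [1.2,0,-11.7,0],
  ],
)

```text
time_s: 36.6
position: [512.3, 215.7, 66.9]
tool_rot: [0.545, -0.545, 0.45, -0.451]
contact_force: [8.3, 4.4, -1.0]
width: 0.192
```

Request:
arm_command(
  series=[
    [-2.0,0,-11.6,0],
    [-4.9,0,-10.8,0],
    [-7.5,0,-9.1,0],
    [-9.5,0,-6.8,0],
    [-11.0,0,-4.0,0],
    [-11.7,0,-1.1,0],
    [-11.5,0,2.1,0],
    [-10.7,0,5.0,0],
  ],
)

```text
time_s: 37.6
position: [462.2, 275.8, 66.7]
tool_rot: [-0.544, 0.546, -0.45, 0.451]
contact_force: [-1.6, -9.2, 7.8]
width: 0.197
```

```bash
python3 -c "
from c import *
st()
for p in [(535.5,292.6),(539.0,288.7)]:
  q=np.array(p)-O;print(np.degrees(np.arctan2(q@Y,-(q@X))))
print(rows(32,128))"
```

```text
t 37.60 th 31.69 r 45.12 Ft -9.2 Fr -1.8 w 0.197 z 66.7
144.35605860537598
151.00933858695703
[[-7.5, 0, 5.8, 0], [-6.0, 0, 7.2, 0], [-4.4, 0, 8.3, 0], [-2.6, 0, 9.1, 0], [-0.7, 0, 9.4, 0], [1.3, 0, 9.3, 0], [3.3, 0, 8.8, 0], [4.9, 0, 8.0, 0]]
```

Request:
arm_command(
  series=[
    [-7.5,0,5.8,0],
    [-6.0,0,7.2,0],
    [-4.4,0,8.3,0],
    [-2.6,0,9.1,0],
    [-0.7,0,9.4,0],
    [1.3,0,9.3,0],
    [3.3,0,8.8,0],
    [4.9,0,8.0,0],
  ],
)

```text
time_s: 38.6
position: [524.5, 300.6, 66.7]
tool_rot: [-0.544, 0.546, -0.451, 0.45]
contact_force: [-10.0, -0.7, 9.4]
width: 0.193
```

```bash
python3 -c "
from c import *
st()
print(rows(128,144))"
```

```text
t 38.60 th 127.10 r 45.45 Ft -8.7 Fr -5.1 w 0.193 z 66.7
[[1.0, 0, 1.2, 0], [1.1, 0, 1.2, 0], [1.0, 0, 1.2, 0], [1.1, 0, 1.1, 0], [1.2, 0, 1.0, 0], [1.2, 0, 1.1, 0], [1.2, 0, 1.0, 0], [1.2, 0, 0.9, 0]]
```

Request:
arm_command(
  series=[
    [1.0,0,1.2,0],
    [1.1,0,1.2,0],
    [1.0,0,1.2,0],
    [1.1,0,1.1,0],
    [1.2,0,1.0,0],
    [1.2,0,1.1,0],
    [1.2,0,1.0,0],
    [1.2,0,0.9,0],
  ],
)

```text
time_s: 39.6
position: [534.6, 293.7, 66.8]
tool_rot: [-0.544, 0.546, -0.451, 0.45]
contact_force: [-7.2, 3.0, 8.4]
width: 0.194
```

```bash
python3 -c "
from c import *
st()
print(rows(143.5,147.5,4))"
```

```text
t 39.60 th 142.56 r 45.39 Ft -7.4 Fr -2.6 w 0.194 z 66.8
[[0.7, 0, 0.4, 0], [0.6, 0, 0.5, 0], [0.7, 0, 0.4, 0], [0.6, 0, 0.5, 0]]
```

Need about +5° more.

Request:
arm_command(
  series=[
    [0.6,0,0.5,0],
    [0.6,0,0.5,0],
    [0.7,0,0.4,0],
    [0.6,0,0.5,0],
    [0.7,0,0.4,0],
    [0,0,0,0],
    [0,0,0,0],
    [0,0,0,0],
  ],
)

```text
time_s: 40.6
position: [537.4, 290.9, 66.8]
tool_rot: [-0.544, 0.546, -0.451, 0.45]
contact_force: [-8.0, 2.2, 7.1]
width: 0.193
```

```bash
python3 -c "
from c import *
st()"
```

```text
t 40.60 th 147.56 r 45.38 Ft -7.1 Fr -4.3 w 0.193 z 66.8
```

Request:
arm_command(
  series=[
    [-0.2,0,-0.3,0],
    [-0.2,0,-0.4,0],
    [-0.2,0,-0.4,0],
    [0,0,0,0],
    [0,0,0,0],
    [0,0,0,0],
    [0,0,0,0],
    [0,0,0,0],
  ],
)

```text
time_s: 41.6
position: [536.9, 291.3, 66.8]
tool_rot: [-0.545, 0.546, -0.451, 0.45]
contact_force: [-3.5, 3.1, 5.3]
width: 0.193
```

```bash
python3 -c "
from c import *
st()"
```

```text
t 41.60 th 146.73 r 45.27 Ft -4.7 Fr -0.3 w 0.193 z 66.8
```

Request:
arm_command(
  series=[
    [-0.2,0,-0.2,0],
    [-0.2,0,-0.2,0],
    [0,0,0,0],
    [0,0,0,0],
    [0,0,0,0],
    [0,0,0,0],
    [0,0,0,0],
    [0,0,0,0],
  ],
)

```text
time_s: 42.6
position: [536.7, 291.6, 66.8]
tool_rot: [-0.545, 0.545, -0.45, 0.45]
contact_force: [-3.0, 0.7, 5.6]
width: 0.197
```

Request:
arm_command(
  series=[
    [0,0,0,0],
    [0,0,0,0],
    [0,0,0,0],
    [0,0,0,0],
    [0,0,0,0],
    [0,0,0,0],
    [0,0,0,0],
    [0,0,0,0],
  ],
  grip=0.62,
)

```text
time_s: 43.6
position: [536.9, 291.9, 66.9]
tool_rot: [0.545, -0.545, 0.45, -0.45]
contact_force: [-0.2, 0.4, -0.0]
width: 0.379
```

Request:
arm_command(
  series=[
    [0,-20,0,0],
    [0,-30,0,0],
    [0,-30,0,0],
    [0,-30,0,0],
    [0,-20,0,0],
    [-15,0,-25,0],
    [-15,0,-25,0],
    [0,0,0,0],
  ],
)

```text
time_s: 44.6
position: [481.1, 312.5, 197.3]
tool_rot: [0.546, -0.545, 0.45, -0.45]
contact_force: [0.0, -0.5, 0.6]
width: 0.382
```

```bash
python3 - <<'E'
from h import *
s,D=wrist("w8");print(s["time_s"],s["position"],s["width"],s["contact_force"])
E
python3 -c "
import cv2
cv2.imwrite('pics/w8z.png',cv2.resize(cv2.imread('pics/w8.png')[130:330,240:540],(800,533),interpolation=cv2.INTER_CUBIC))"
```

```text
44.6 [481.14008319 312.4902739  197.2912888 ] 0.38173405138100985 [ 0.00197942 -0.49887305  0.56813033]
```

View pics/w8.png

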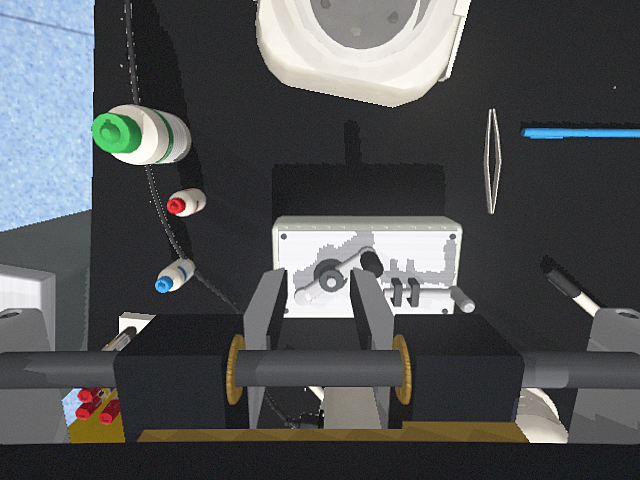

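View pics/w8z.png

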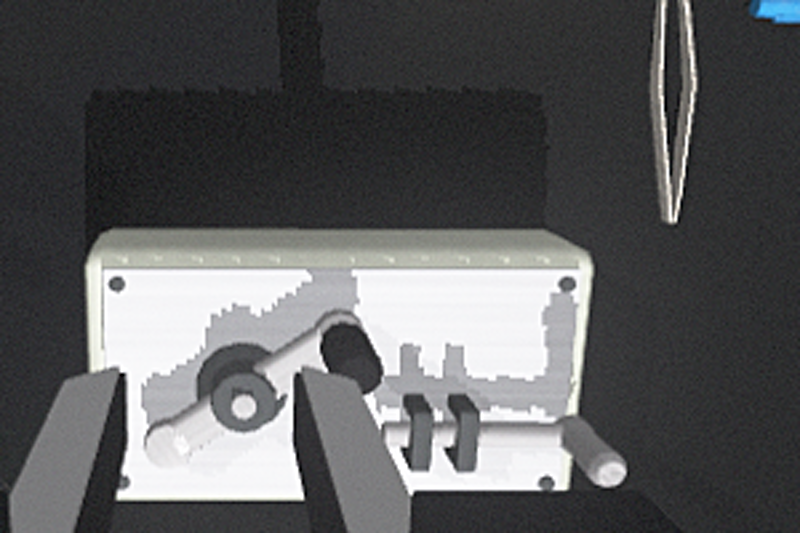

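```bash
python3 - <<'E'
from c import *
w=np.load("w8.npz")
k=onz(w,(361/2.667+240,366/2.667+130),118)[:2];h=onz(w,(243/2.667+240,405/2.667+130),83)[:2];b=onz(w,(169/2.667+240,441/2.667+130),76)[:2]
p=onz(w,(609/2.667+240,468/2.667+130),107)[:2]
for n,q in(("knob-hub",k-h),("hub-tail",h-b)):
  print(n,np.hypot(*q),np.degrees(np.arctan2(q@Y,-(q@X))))
print("knob",k,"hub",h,"post unit",(p-h)@X,(p-h)@Y)
E
```

```text
knob-hub 47.41540328712885 143.41151327194376
hub-tail 33.967577864002585 147.9150436711624
knob [537.12516016 295.32986439] hub [505.07255543 260.38918611] post unit 130.40409182706907 -14.194031077657144
```

```bash
python3 -c "
from plant import r
print(r.sign_off())"
```

```text
the job is handed in; nothing more can be done
None
```

The job is done and handed in at about 44.7 s. The bolt is fully back, and the crank had three turns from the take-up, good to about ±3.3°.

- **Bolt:** I pinched the post and drew it 22 mm until it stopped dead. A further 1.5 mm of command gave no travel, and the force rose to 17 N. The last picture puts the post at about x = 130 mm in the unit's frame, against 132 mm fully drawn.
- **Take-up:** I turned the crank clockwise in 8° steps with about 1 N or less along its path (one 2 N reading) until it jumped to 7.1 N. That step ran from 144.4° to 151.0°, so I took the middle, 147.7°, as the take-up point. This window is the main uncertainty.
- **Three turns:** I stopped at 147.6° on the third turn. I then eased the load off and opened the jaws; the forces then read near zero.
- **Last checks:** In the last picture the crank's tail reads 147.9°. The knob reads 143.4° in the same picture, but its hub distance came out at 47.4 mm instead of 45, so that reading is less reliable. I saw no sign that the tweezers or bottles moved, but in that view the marker was hidden and I did not measure any of them.
- **Went wrong:** My first grasp at the post closed on nothing. The fingertips looked about 20 mm higher than the reported TCP, so I went 20 mm lower for the post and used about the same height for the knob.

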